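# Press a top lift onto a block heel

## Task

The block heel waiting upside down in the lever press needs its green top lift. Turn the parts carousel until the green lift's compartment stands at the window of the clear cover, take the lift out and lay it on the heel, straight and flush all round, rounded end over the heel's rounded end. Then pull the press lever down to its stop, keep it there for about a second and ease it slowly all the way back up without letting it fly; the other lifts stay in the carousel, and leave the tape roll and the jar alone.

Things in the scene. Friction and masses are not known exactly. Their poses are not given: they have to be found in the camera images.
- tray (a joint): turning of the carousel's black round tray (300 mm across, six equal compartments of 60 degrees), rad, 0 at the start, growing anticlockwise seen from above; free to turn more than a full turn either way; stiff enough to stay where it is left (about 0.06 N m)
- knob (a point): centre of the round fluted black knob on the tray's upright axis, 44 mm across and 32 mm tall, standing above the middle of the clear cover; this point is half-way up it, 88 mm above the bench, 32 mm above the cover's top; turning the knob turns the tray; it keeps upright (z up)
- window (a point): the middle of the cover's only opening, at the height of the compartment floors (26 mm above the bench), 100 mm from the knob's axis on the robot's side; its x axis points level from here to the knob's axis. The opening is a wedge from the knob's axis out to the rim, 36 degrees to each side of that line. Elsewhere a fixed clear plate, its top 56 mm above the bench, covers the tray
- green_mid (a point): centre of the green top lift, a D-shaped slab 40 mm long, 36 mm wide and 8 mm thick, lying flat in its compartment about 100 mm from the knob's axis, round end roughly outward; x points along its length to the round end, z up. The straight sides (36 mm apart, along y) run from the flat end to 2 mm past the centre. 13 to 22 g
- green_round (a point): middle of the green lift's rounded end, 20 mm from green_mid along the lift's x
- lift_green: the green lift; origin at the centre of its underside, axes as green_mid
- heel_top (a point): centre of the upward face of the wooden-coloured block heel fixed upside down in the press, 87 mm above the bench, D-shaped like the lift but 1 mm smaller all round (38 x 35 mm); x points to the heel's rounded end (towards the robot), z up. The lift belongs here, green_mid 4 mm above this point and x axes alike
- lever (a joint): press lever, rad: 0 up at rest (leaning 5 degrees back from upright), growing as it is pulled over towards the robot and down, 1.66 at its stop. A spring always drives it back up: about 3 N at the grip near the top, 7 N near the bottom; from 1.59 on the sprung foot adds up to about 9 N when a lift lies on the heel, some 15 to 20 N in all at the stop; let go low, it flies up
- lever_grip (a point): middle of the black round grip (26 mm thick, 76 mm long) that sticks out sideways from the lever's free end, along the hinge axis, on the -y side; its middle is 52 mm from the lever's mid-plane, about 287 mm above the bench with the lever up and 121 mm with it down, 197 mm from the hinge axis. The grip spins freely on its pin, so it can be held while the lever swings. y is the hinge axis
- lever_hinge (a point): the lever's hinge: level axis along this frame's y, 95 mm above the bench, 115 mm behind the heel's centre; this frame's x points level away from the heel (away from the robot), z up. Pulling the lever swings its grip about this axis from above the hinge over to -x and down
- foot: round rubber-faced pressing foot, 30 mm across, spring-loaded under the lever 115 mm from the hinge; at the stop it presses the lift on the heel with about 15 N. Origin at the centre of its face
- tray_axis (a point): point on the tray's upright axis at bench height. Six compartments, each a 60 degree wedge, about 100 mm wide at its lift; their floors lie 26 mm above the bench; radial walls 20 mm high and 3 mm thick part them, and a rim as high closes them at 147 mm from the axis
- tape: roll of masking tape lying flat, 104 mm across and 25 mm high; origin at the centre of its underside. To be left alone
- jar: small closed amber jar, 60 mm across, 75 mm high; origin at the centre of its underside. To be left alone
- lift_black: the black top lift, same shape as the green one, in another compartment; origin at the centre of its underside
- lift_brown: the brown top lift, same shape as the green one, in another compartment; origin at the centre of its underside
- lift_honey: the honey top lift, same shape as the green one, in another compartment; origin at the centre of its underside
- lift_white: the white top lift, same shape as the green one, in another compartment; origin at the centre of its underside
- lift_grey: the grey top lift, same shape as the green one, in another compartment; origin at the centre of its underside

How it is judged:
On the way, in this order (a step that is already met when the one before it is completed fails the run):
1. the carousel is turned so that the green lift stands at the window (within 35 mm of its middle), still in its compartment (horizontal distance between green_mid and window below 0.035 m and height (world z) of green_mid below 0.04 m), for 0.3 s.
2. the green lift is lowered onto the heel in the fingers (within 12 mm of its place, not more than 8 mm above it) (x of green_mid in the frame of heel_top between -0.012 and 0.012 m and y of green_mid in the frame of heel_top between -0.012 and 0.012 m and z of green_mid in the frame of heel_top below 0.012 m and contact force between the fingers and lift_green above 0.3 N).
3. the green lift lies flat on the heel, let go, within 4 mm and 0.15 rad, rounded end over rounded end (x of green_mid in the frame of heel_top between -0.004 and 0.004 m and y of green_mid in the frame of heel_top between -0.004 and 0.004 m and z of green_mid in the frame of heel_top between 0.002 and 0.0065 m and x of green_round in the frame of heel_top above 0 m and angle between the x axis of green_mid and the x axis of heel_top, either way round below 0.15 rad and angle between green_mid's own z axis and vertical below 0.08 rad and contact force between the fingers and lift_green below 0.05 N), for 0.2 s.
4. the lever is held down at its stop (within 0.06 rad) with the foot pressing the lift (value of joint lever above 1.6 rad and contact force between foot and lift_green above 6 N), for 0.5 s.
At the end, for the whole second after the job is handed in: The green lift lies still and flat on the heel, its centre within 4 mm (each way) of the heel's and turned less than 0.15 rad, rounded end over rounded end; the lever is fully up again (under 0.08 rad); the five other lifts lie in the carousel's tray (x of green_mid in the frame of heel_top between -0.004 and 0.004 m and y of green_mid in the frame of heel_top between -0.004 and 0.004 m and z of green_mid in the frame of heel_top between 0.002 and 0.0065 m and x of green_round in the frame of heel_top above 0 m and angle between the x axis of green_mid and the x axis of heel_top, either way round below 0.15 rad and angle between green_mid's own z axis and vertical below 0.08 rad and value of joint lever below 0.08 rad and linear speed of lift_green below 0.02 m/s and horizontal distance between each of lift_black, lift_brown, lift_honey, lift_white, lift_grey and tray_axis below 0.147 m and height (world z) of each of lift_black, lift_brown, lift_honey, lift_white, lift_grey below 0.045 m); the robot touches nothing.
It fails at once if the lever flies back (faster than 2.5 rad/s upwards) (velocity of joint lever below -2.5 rad/s).
It fails at once if the tape roll is shifted by more than 30 mm (distance of tape from where it was at the start of the episode above 0.03 m).
It fails at once if the jar is shifted by more than 30 mm (distance of jar from where it was at the start of the episode above 0.03 m).
It also fails if it takes over 72 s, if anything falls off the work surface, if the arm or the gripper's body presses on something with over 40 N, if the wrist force passes 120 N, or if a joint passes its speed limit or range.

## Robot

A 6-joint arm with a two-finger parallel gripper is mounted at the origin on the work surface. World frame = base frame: x ahead of the robot, y to its left, z up, the work surface at z = 0. Lengths are in m, angles in rad, forces in N, time in s.
With the tool pointing down it reaches from about 0.375 to 0.9 m from the base axis. Payload 3.1 kg.
Tool frame: the origin (TCP) lies at the very end of the fingers, on their centre line; the grasp point (between the pads) lies 19 mm behind it; z points along the fingers, y is the direction in which the jaws open and shut (so a half turn about z gives the same grasp; the last joint's range is limited). The gripper opens to 87 mm and grips with 3 to 60 N. Pads are 19 mm wide; open, the fingers measure 117 mm over their backs; the gripper's body (75 mm by 190 mm) begins 51 mm behind the grasp point.
Start: joints at [1.034, 0.527, 1.433, -0, 1.181, -0.178], TCP at [0.219, 0.585, 0.223] pointing down, gripper open.
Joint ranges: [-3.08, 3.08], [-0.75, 2.2], [0.22, 2.44], [-1.43, 4.57], [0, 2.65], [-2.85, 2.85]. Speed limits (rad/s): [2.79, 2.79, 3.14, 3.14, 3.14, 3.14].

## Interface

Orientations are given as a unit quaternion [x, y, z, w].
In Python, from rig import robot gives the robot as it stands.
- The arm moves only by the tool arm_command, never from a script. Its argument "targets" is a list of rows, each a list of 5 numbers: the shift along the tool's x, y, z in cm, then the turn about the tool's z in rad, then the finger opening in cm, from 0 to 8.7. In form: [[dx, dy, dz, spin, hand], ...]. A call has 1 to 5 rows; each row is the pose to reach, as a shift and turn from the pose commanded when the call began, along the tool's axes at that moment; what a row does not reach only later rows make up. A row lasts 1/8 s, in which the tool goes at most 62.5 mm and 10.7 degrees, less where a joint would pass 70% of its speed; a pose out of reach is approached as far as the arm can. A call with a gripper value outside its range is refused whole. The fingers move at their own pace and stop on an object; "newtons" is the grip in N (left out, the last holds). Time passes only in rows, so rows that repeat a pose let the fingers close. It gives the time, the measured TCP pose, the force and the opening at its end, in the units of the state.
- robot.get_obs(): the state, without advancing time (a new reading comes with each control period).
- robot.camera(name): name is "scene" or "top" or "wrist"; returns (picture, depth): 400x640x3 uint8, red, green, blue; 400x640 float32, m along the optical axis (not along the pixel's ray), 0 where there is no reading.
- robot.camera_model(name): a dict with "mtx" (3x3 intrinsics, pixels), "k1" (the pictures are not rectified: a ray, as slopes to the right and down, at radius r is drawn at 1 + k1 r^2 times it, then the intrinsics apply), "extrinsics" (4x4, takes a point from world to camera coordinates). Camera axes: x right, y up, looking along -z (the intrinsics and any distortion apply to the point x, -y, -z); pixel columns grow to the right and rows downward; lengths in m; the calibration is good to about 2 mm. A picture is of the moment at which its call begins: read the wrist's pose just before it. camera_model takes no time and is no camera call; for the wrist camera it gives the pose at the moment of the call.
- robot.hand_in(): hands the job in, once; it reports no verdict.
The state is a dict: "time": time; "q": joint angles; "joint_velocities": joint speeds; "joint_torque": joint torques, N m; "position": TCP position; "tool_rot": TCP orientation; "ft_force": force on the tool from outside, world axes, zero at the start; "moment": the same for the moment, N m; "grip_width": finger opening in m.
Only numpy, scipy, OpenCV 4.12 (cv2) and the standard library are available. Lean on these libraries where they do the work, as an engineer would, in place of code of your own. Each camera call takes 0.05 s, during which the arm holds its last target.

## Working session

There is one attempt and no reset: what is moved stays moved. The work goes in short steps, Python scripts to look and compute and a tool call to move; the robot and the scene stay as the last step left them, time stands still between calls to the robot, and variables do not carry over. Pictures are saved under pics/ and viewed, and the job is handed in when it is done.

Besides the shell and the picture viewer there is one more tool, called after "Call:" as name([rows], argument=value, ...), one row to a line, values as JSON. arm_command: Moves the arm, as the interface text tells. Its arguments: {"type":"object","properties":{"targets":{"type":"array","items":{"type":"array","items":{"type":"number"}}},"newtons":{"type":"number"}},"required":["targets"]}

```bash
ls; mkdir -p pics; cat > h.py <<'E'
import numpy as np, cv2
from rig import robot
from scipy.spatial.transform import Rotation as R
def cam(name,fn=None):
    m=robot.camera_model(name); p,d=robot.camera(name)
    if fn: cv2.imwrite('pics/'+fn,cv2.cvtColor(p,cv2.COLOR_RGB2BGR))
    return p,d,m
def ray(m,u,v):
    K=np.array(m['mtx'],float)
    x=(u-K[0,2])/K[0,0]; y=(v-K[1,2])/K[1,1]
    rd=np.hypot(x,y); r=rd
    for _ in range(20): r=rd/(1+m['k1']*r*r)
    s=r/rd if rd>0 else 1
    E=np.array(m['extrinsics']); 
    d=E[:3,:3].T@np.array([x*s,-y*s,-1]); o=-E[:3,:3].T@E[:3,3]
    return o,d
def onz(m,u,v,z):
    o,d=ray(m,u,v); return o+d*(z-o[2])/d[2]
def proj(m,P):
    E=np.array(m['extrinsics']);c=E[:3,:3]@np.array(P)+E[:3,3]
    x,y=c[0]/-c[2],-c[1]/-c[2]; f=1+m['k1']*(x*x+y*y)
    K=np.array(m['mtx']); return K[0,0]*x*f+K[0,2],K[1,1]*y*f+K[1,2]
def pt(m,d,u,v):
    o,r=ray(m,u,v); return o+r*d[int(round(v)),int(round(u))]
def mask(p,lo,hi):
    return cv2.inRange(cv2.cvtColor(p,cv2.COLOR_RGB2HSV),np.array(lo),np.array(hi))
E
python3 - <<'E'
from h import *
for n in ['scene','top']:
    p,d,m=cam(n,n+'0.png'); np.savez('pics/'+n+'0.npz',p=p,d=d)
    print(n,m)
print(robot.get_obs())
E
```

```text
pics
scene {'mtx': array([[434.31004519,   0.        , 326.03074996],
       [  0.        , 434.31004519, 197.73157001],
       [  0.        ,   0.        ,   1.        ]]), 'k1': -0.06702323227877606, 'extrinsics': array([[-0.03483744,  0.99924792,  0.01702781, -0.01823926],
       [-0.75148418, -0.03742396,  0.65868882,  0.33626907],
       [ 0.65883069,  0.01015091,  0.75222276, -1.90582578],
       [ 0.        ,  0.        ,  0.        ,  1.        ]])}
top {'mtx': array([[409.06928272,   0.        , 315.98340188],
       [  0.        , 409.06928272, 197.84664539],
       [  0.        ,   0.        ,   1.        ]]), 'k1': -0.008105850413637422, 'extrinsics': array([[ 0.00342715, -0.99999322, -0.00134591,  0.00930225],
       [ 0.99804183,  0.00333639,  0.06246091, -0.58077865],
       [-0.062456  , -0.00155734,  0.9980465 , -1.23889515],
       [ 0.        ,  0.        ,  0.        ,  1.        ]])}
{'time': 0.1, 'q': array([ 1.03450114e+00,  5.28378164e-01,  1.43378876e+00, -1.53310853e-05,
        1.18143576e+00, -1.78520266e-01]), 'joint_velocities': array([ 0.00087275, -0.00168563, -0.00381117, -0.00076969,  0.00151706,
       -0.00051047]), 'joint_torque': array([ 4.59866460e-04, -4.40988529e+01, -1.77152520e+01,  6.35387376e-02,
        5.33596321e-02, -2.65731859e-05]), 'position': array([0.21850502, 0.58483495, 0.22166182]), 'tool_rot': array([ 1.77931937e-01,  9.84042283e-01, -9.43988204e-04, -3.44961744e-04]), 'ft_force': array([ 0.23915039, -0.49913924, -0.06056019]), 'moment': array([ 0.00785176, -0.01776294,  0.00823131]), 'grip_width': 0.08702646345565812}
```

View pics/scene0.png

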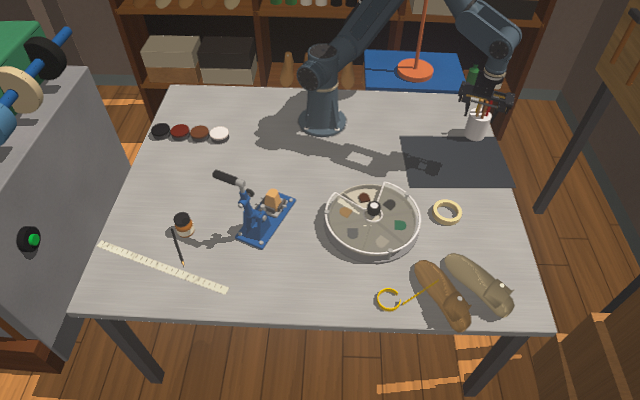

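View pics/top0.png

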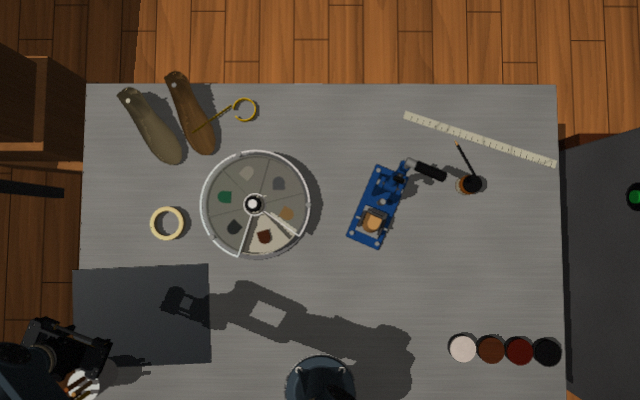

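The top view shows the knob at about (253,204), with the window below and to the right of it (brown lift at (264,236) in it). The green lift is at (224,197), the heel at (374,222), the lever grip at (430,171), the tape at (167,223) and the jar at (470,184).

```bash
python3 - <<'E'
from h import *
t=np.load('pics/top0.npz'); p=t['p'];d=t['d']
a=cv2.resize(p[140:265,195:315],None,fx=4.5,fy=4.5,interpolation=cv2.INTER_CUBIC)
b=cv2.resize(p[150:255,335:450],None,fx=5,fy=5,interpolation=cv2.INTER_CUBIC)
cv2.imwrite('pics/ca.png',a[...,::-1]);cv2.imwrite('pics/cb.png',b[...,::-1])
E
```

```text
(no output)
```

View pics/ca.png

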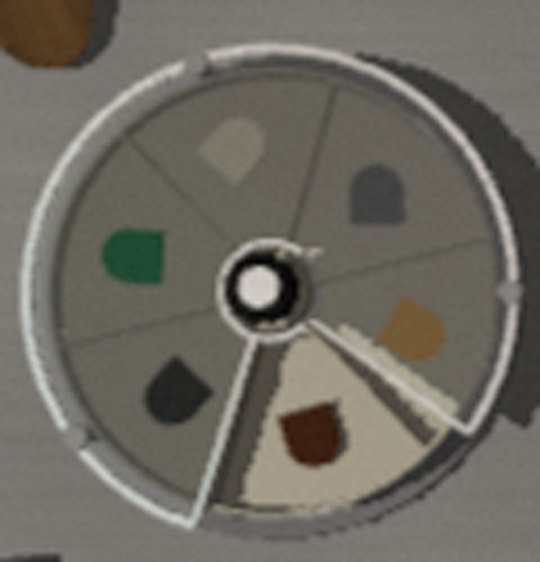

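View pics/cb.png

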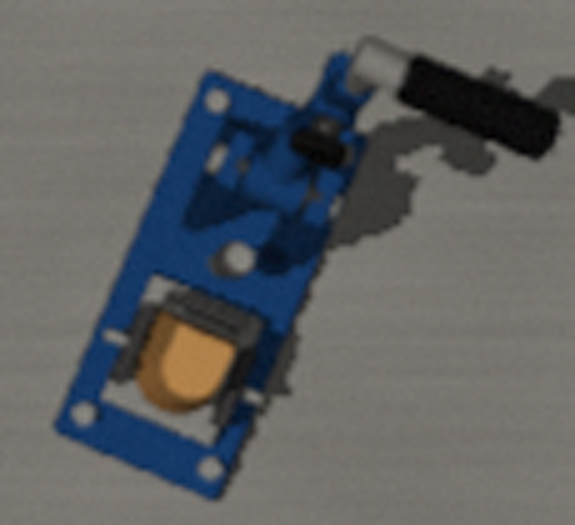

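```bash
cat > m1.py <<'E'
from h import *
t=np.load('pics/top0.npz'); p=t['p'];d=t['d'];m=robot.camera_model('top')
def blob(mk,roi):
    u0,v0,u1,v1=roi; z=np.zeros_like(mk); z[v0:v1,u0:u1]=mk[v0:v1,u0:u1]
    c=max(cv2.findContours(z,cv2.RETR_EXTERNAL,cv2.CHAIN_APPROX_NONE)[0],key=cv2.contourArea)
    return c
# knob: white cap
print('hsv knob',cv2.cvtColor(p[204:205,240:268],cv2.COLOR_RGB2HSV)[0,::3].tolist())
print('knob pts',[pt(m,d,u,204).round(4).tolist() for u in (250,253,255)])
def info(c,z,name):
    P=np.array([onz(m,u,v,z)[:2] for u,v in c[:,0]],np.float32)
    r=cv2.minAreaRect(P); M=cv2.moments(c); cen=onz(m,M['m10']/M['m00'],M['m01']/M['m00'],z)
    print(name,'area px',M['m00'],'centroid',cen.round(4),'rect',np.round(r[0],4),np.round(r[1],4),r[2]); return P
g=blob(mask(p,(60,80,40),(95,255,255)),(195,140,315,265)); info(g,0.034,'green')
print('green px',g[:,0].mean(0))
w=blob(mask(p,(0,0,170),(180,70,255)),(245,195,262,213)); info(w,0.104,'cap')
for r in ((335,150,450,255),):
    h=blob(mask(p,(8,100,150),(25,255,255)),(355,205,400,240)); info(h,0.087,'heel'); 
print('heel depth',pt(m,d,374,222),pt(m,d,372,225))
for u,v,n,z in ((195+192/4.5,140+523/4.5,'covL',.056),(195+470/4.5,140+432/4.5,'covR',.056)): print(n,onz(m,u,v,z))
hsv=cv2.cvtColor(p,cv2.COLOR_RGB2HSV)
print('heelhsv',hsv[215:232:3,365:386:4].tolist())
# tape
tp=blob(mask(p,(18,60,140),(35,255,255)),(140,195,195,250)); info(tp,0.025,'tape')
for (u,v) in ((420,166),(432,171),(440,174)): print('grip',pt(m,d,u,v).round(3))
E
python3 m1.py
```

```text
hsv knob [[28, 30, 101], [22, 17, 164], [170, 33, 23], [26, 10, 204], [19, 14, 205], [16, 16, 206], [0, 0, 14], [20, 41, 56], [20, 32, 71], [24, 36, 105]]
knob pts [[0.5572, 0.2003, 0.1012], [0.5572, 0.1916, 0.1017], [0.5572, 0.1859, 0.102]]
green area px 116.0 centroid [0.5829 0.2895 0.034 ] rect [0.5829 0.2906] [0.0335 0.0368] 0.19451190531253815
green px [224.65789474 196.52631579]
cap area px 38.0 centroid [0.559  0.1942 0.104 ] rect [0.5586 0.1942] [0.0201 0.0172] 0.7281402945518494
heel area px 110.5 centroid [ 0.5064 -0.1551  0.087 ] rect [ 0.5056 -0.1541] [0.0323 0.0364] 63.23783874511719
heel depth [ 0.50698232 -0.15742051  0.08371003] [ 0.49828303 -0.15130564  0.08568683]
covL [0.40470608 0.24212141 0.056     ]
covR [0.46492788 0.05983225 0.056     ]
heelhsv [[[15, 158, 68], [17, 163, 105], [14, 142, 97], [24, 23, 56], [30, 15, 34], [30, 13, 61]], [[17, 155, 99], [16, 151, 149], [16, 146, 177], [16, 150, 167], [15, 117, 61], [0, 0, 52]], [[16, 164, 107], [16, 148, 176], [16, 150, 175], [17, 147, 175], [15, 120, 113], [120, 29, 26]], [[16, 163, 116], [16, 147, 177], [16, 147, 179], [16, 148, 174], [165, 20, 26], [106, 196, 43]], [[15, 157, 117], [16, 151, 167], [17, 146, 176], [16, 149, 156], [120, 12, 22], [107, 107, 55]], [[15, 108, 106], [16, 155, 92], [15, 146, 89], [30, 23, 55], [150, 16, 47], [113, 13, 80]]]
tape area px 845.5 centroid [0.5026 0.4682 0.025 ] rect [0.5028 0.4676] [0.1004 0.1003] 45.81842041015625
grip [ 0.641 -0.238  0.298]
grip [ 0.628 -0.266  0.304]
grip [ 0.621 -0.286  0.3  ]
```

```bash
cat >> h.py <<'E'
def to(P,jaw=None):
    """shift (cm, tool axes) and spin to bring TCP from measured pose to P with jaw axis at angle jaw (world)"""
    o=robot.get_obs(); Rm=R.from_quat(o['tool_rot']).as_matrix()
    s=Rm.T@(np.array(P)-o['position'])*100
    y=Rm[:,1]; ja=np.arctan2(y[1],y[0]); sp=None if jaw is None else -(jaw-ja)
    print('t',round(o['time'],2),'pos',o['position'].round(4),'jaw',round(ja,3),'q6',o['q'][5].round(3),'shift cm',s.round(2),'spin',sp,'F',o['ft_force'].round(1),'w',o['grip_width'].round(4))
E
python3 -c "
from h import *
to([.559,.194,.18],.21)"
```

```text
Traceback (most recent call last):
  File "h.py", line 32, in to
    print('t',round(o['time'],2),'pos',o['position'].round(4),'jaw',round(ja,3),'q6',o['q'][5].round(3),'shift cm',s.round(2),'spin',sp,'F',o['ft_force'].round(1),'w',o['grip_width'].round(4))
                                                                                                                                                                       ^^^^^^^^^^^^^^^^^^^^^
AttributeError: 'float' object has no attribute 'round'
```

```bash
sed -i "s/o\['grip_width'\].round(4)/round(o['grip_width'],4)/" h.py
python3 -c "
from h import *
to([.559,.194,.18],.21)"
```

```text
t 0.1 pos [0.2185 0.5848 0.2217] jaw 1.213 q6 -0.179 shift cm [-45.58 -24.68   4.2 ] spin 1.0030275799836403 F [ 0.2 -0.5 -0.1] w 0.087
```

Call:
arm_command([
  [-22,-12,0,0.5,8.7],
  [-45.6,-24.7,0,1.0,8.7],
  [-45.6,-24.7,0,1.0,8.7],
  [-45.6,-24.7,0,1.0,8.7],
  [-45.6,-24.7,0,1.0,8.7],
])

```text
time: 0.72
position: [0.4249, 0.348, 0.2223]
tool_rot: [0.606, 0.796, -0.0, -0.0]
ft_force: [0.6, 1.0, 0.4]
grip_width: 0.0872
```

```bash
python3 -c "
from h import *
to([.559,.194,.18],.21)"
```

```text
t 0.72 pos [0.4249 0.348  0.2223] jaw 0.269 q6 0.213 shift cm [-18.42   8.82   4.23] spin 0.05943462734505525 F [0.6 1.  0.4] w 0.0872
```

Call:
arm_command([
  [-18.4,8.8,2,0.04,8.7],
  [-18.4,8.8,2,0.04,8.7],
  [-18.4,8.8,2,0.04,8.7],
  [-18.4,8.8,2,0.04,8.7],
  [-18.4,8.8,2,0.04,8.7],
])

```text
time: 1.35
position: [0.5587, 0.1958, 0.2019]
tool_rot: [0.62, 0.785, -0.0, -0.001]
ft_force: [-0.4, 0.7, 1.4]
grip_width: 0.0872
```

```bash
python3 -c "
from h import *
to([.559,.194,.18],.21)
p,d,m=cam('wrist','w1.png'); np.savez('pics/w1.npz',p=p,d=d)
print(proj(m,[.559,.194,.104]))"
```

```text
t 1.35 pos [0.5587 0.1958 0.2019] jaw 0.233 q6 -0.085 shift cm [-0.19 -0.01  2.19] spin 0.023194762509259392 F [-0.4  0.7  1.4] w 0.0872
(np.float64(319.839507053751), np.float64(203.01709112284317))
```

View pics/w1.png

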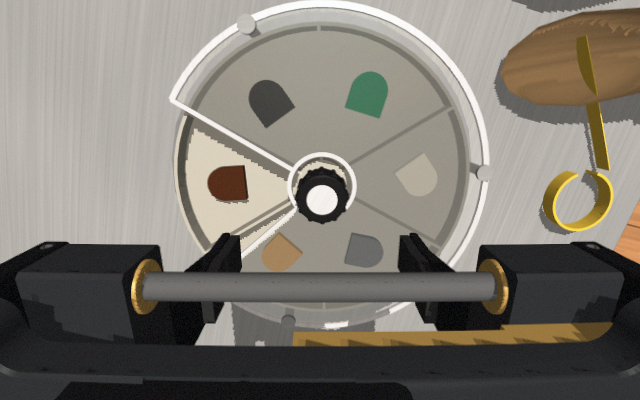

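```bash
python3 -c "
from h import *
m=robot.camera_model('wrist')
t=np.load('pics/w1.npz');p=t['p'];d=t['d']
k=mask(p,(0,0,200),(180,60,255));k[:180]=0;k[220:]=0;k[:,:300]=0;k[:,345:]=0
c=max(cv2.findContours(k,0,1)[0],key=cv2.contourArea);(u,v),r=cv2.minEnclosingCircle(c);print(u,v,r)
K=onz(m,u,v,.104);print('knob',K)
def ga(z=.034):
    g=mask(p,(60,80,40),(95,255,255));c=max(cv2.findContours(g,0,1)[0],key=cv2.contourArea)
    M=cv2.moments(c);return onz(m,M['m10']/M['m00'],M['m01']/M['m00'],z)
G=ga();print('green',G)
for u,v in ((173,98),): print('cover corner',onz(m,u,v,.056))
print(np.degrees(np.arctan2(*(G-K)[[1,0]])),np.linalg.norm((G-K)[:2]))
to([K[0],K[1],.068])
"
```

```text
321.637939453125 199.5 15.050641059875488
knob [0.55872669 0.19843364 0.104     ]
green [0.5825056  0.29397165 0.034     ]
cover corner [0.40582917 0.24768753 0.056     ]
76.02337558454273 0.09845277213414054
t 1.4 pos [0.5577 0.197  0.2021] jaw 0.235 q6 -0.085 shift cm [ 0.11  0.15 13.41] spin None F [-0.5 -0.5 -0.6] w 0.0872
```

Call:
arm_command([
  [0,0.1,6,0,8.7],
  [0,0.1,12,0,8.7],
  [0,0.1,13.2,0,8.7],
  [0,0.1,13.2,0,4],
  [0,0.1,13.2,0,4],
], newtons=25)

```text
time: 2.02
position: [0.5614, 0.1978, 0.073]
tool_rot: [0.619, 0.786, 0.002, 0.002]
ft_force: [-0.5, 0.2, 0.1]
grip_width: 0.0743
```

Call:
arm_command([
  [0,0,0,0,3.5],
  [0,0,0,0,3.5],
])

```text
time: 2.28
position: [0.5605, 0.1969, 0.072]
tool_rot: [0.619, 0.785, 0.001, 0.001]
ft_force: [-0.3, -0.2, 0.0]
grip_width: 0.0546
```

Call:
arm_command([
  [0,0,0,0,3.5],
  [0,0,0,0,3.5],
  [0,0,0,0,3.5],
])

```text
time: 2.65
position: [0.5607, 0.1969, 0.0712]
tool_rot: [0.619, 0.785, 0.001, 0.001]
ft_force: [1.1, -0.3, 3.9]
grip_width: 0.0433
```

```bash
python3 -c "
from h import *
to([.56,.1965,.072])"
```

```text
t 2.65 pos [0.5607 0.1969 0.0712] jaw 0.235 q6 -0.086 shift cm [-0.02 -0.07 -0.08] spin None F [ 1.1 -0.3  3.9] w 0.0433
```

Call:
arm_command([
  [0,0,0,-0.16,3.5],
  [0,0,0,-0.32,3.5],
  [0,0,0,-0.48,3.5],
  [0,0,0,-0.64,3.5],
  [0,0,0,-0.8,3.5],
])

```text
time: 3.28
position: [0.5604, 0.1968, 0.0711]
tool_rot: [0.262, 0.965, 0.0, 0.001]
ft_force: [0.2, -0.4, 4.3]
grip_width: 0.0431
```

Call:
arm_command([
  [0,0,0,-0.16,3.5],
  [0,0,0,-0.32,3.5],
  [0,0,0,-0.48,3.5],
  [0,0,0,-0.64,3.5],
  [0,0,0,-0.8,3.5],
])

```text
time: 3.9
position: [0.5604, 0.1966, 0.0711]
tool_rot: [-0.134, 0.991, -0.0, 0.001]
ft_force: [0.3, -1.1, 4.8]
grip_width: 0.0438
```

```bash
python3 -c "
from h import *
to([.56,.1965,.072])
p,d,m=cam('top','t2.png')
g=mask(p,(60,80,40),(95,255,255));g[:,:190]=0;g[:,310:]=0
c=max(cv2.findContours(g,0,1)[0],key=cv2.contourArea)
M=cv2.moments(c);G=onz(m,M['m10']/M['m00'],M['m01']/M['m00'],.034);print(M['m00'],G,np.degrees(np.arctan2(G[1]-.194,G[0]-.559)))
cv2.imwrite('pics/t2c.png',cv2.resize(p[140:265,195:315],None,fx=4.5,fy=4.5)[...,::-1])"
```

```text
t 3.9 pos [0.5604 0.1966 0.0711] jaw 1.84 q6 -1.691 shift cm [ 0.04  0.   -0.09] spin None F [ 0.3 -1.1  4.8] w 0.0438Traceback (most recent call last):
  File "<string>", line 6, in <module>
    c=max(cv2.findContours(g,0,1)[0],key=cv2.contourArea)
ValueError: max() iterable argument is empty
```

Call:
arm_command([
  [0,0,0,-0.18,3.5],
  [0,0,0,-0.36,3.5],
  [0,0,0,-0.54,3.5],
  [0,0,0,-0.54,3.5],
  [0,0,0,-0.54,3.5],
])

```text
time: 4.58
position: [0.5604, 0.1964, 0.0711]
tool_rot: [-0.391, 0.921, -0.0, 0.0]
ft_force: [-0.3, -1.7, 5.2]
grip_width: 0.0434
```

```bash
python3 -c "
from h import *
to([.56,.1965,.072])
p,d,m=cam('scene','s3.png')
cv2.imwrite('pics/s3c.png',cv2.resize(p[160:280,300:450],None,fx=5,fy=5)[...,::-1])"
```

```text
t 4.58 pos [0.5604 0.1964 0.0711] jaw 2.373 q6 -2.223 shift cm [ 0.02  0.04 -0.09] spin None F [-0.3 -1.7  5.2] w 0.0434
```

View pics/s3c.png

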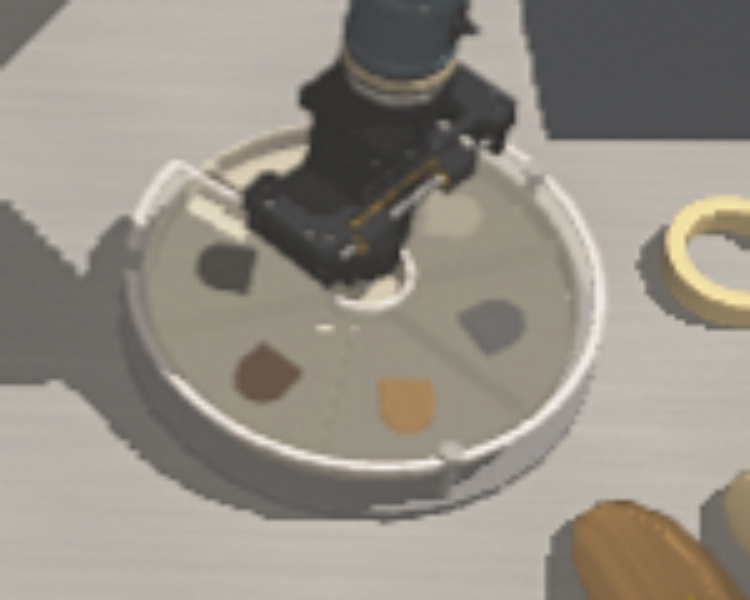

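The carousel has turned: the green lift is now under the gripper at the window, with black and white on either side. Next I release the knob and lift.

Call:
arm_command([
  [0,0,0,0,6.5],
  [0,0,0,0,6.5],
  [0,0,0,0,6.5],
  [0,0,-6,0,6.5],
  [0,0,-12,0,6.5],
])

```text
time: 5.25
position: [0.5588, 0.1968, 0.1904]
tool_rot: [-0.391, 0.92, 0.001, -0.002]
ft_force: [1.3, 0.1, 0.4]
grip_width: 0.0647
```

```bash
python3 -c "
from h import *
to([.466,.164,.2],1.9)"
```

```text
t 5.25 pos [0.5588 0.1968 0.1904] jaw 2.375 q6 -2.225 shift cm [ 8.8   4.42 -0.93] spin 0.4751317066186522 F [1.3 0.1 0.4] w 0.0647
```

Call:
arm_command([
  [5,2.2,0,0.15,6.5],
  [8.8,4.4,0,0.32,6.5],
  [8.8,4.4,0,0.47,6.5],
  [8.8,4.4,0,0.47,6.5],
  [8.8,4.4,0,0.47,6.5],
])

```text
time: 5.88
position: [0.4677, 0.164, 0.1906]
tool_rot: [-0.168, 0.986, -0.0, 0.0]
ft_force: [-0.4, -0.1, -0.6]
grip_width: 0.0651
```

```bash
cat > meas.py <<'E'
from h import *
def meas(cname,fn,z,lo=(60,80,40),hi=(95,255,255),roi=None):
    p,d,m=cam(cname,fn)
    g=mask(p,lo,hi)
    if roi: q=np.zeros_like(g);u0,v0,u1,v1=roi;q[v0:v1,u0:u1]=g[v0:v1,u0:u1];g=q
    c=max(cv2.findContours(g,0,1)[0],key=cv2.contourArea)
    P=np.array([onz(m,u,v,z)[:2] for u,v in c[:,0]],np.float32)
    (c0,wh,a)=cv2.minAreaRect(P)
    M=cv2.moments(c); cen=onz(m,M['m10']/M['m00'],M['m01']/M['m00'],z)[:2]
    # long axis through centroid: flat end is nearer the centroid; candidates = 2 rect axes
    print(cname,'rectc',np.round(c0,4),'wh',np.round(wh,4),'ang',round(a,2),'or',round(a+90,2),'centroid',cen.round(4),'rc-cen',(np.array(c0)-cen).round(4),'px',c[:,0].mean(0).round(0),'area',M['m00'])
E
python3 -c "
from meas import *
to([.466,.164,.2],1.9)
meas('wrist','w4.png',.034)
meas('top','t4.png',.034,roi=(190,140,315,265))
p,d,m=cam('wrist'); print(onz(m,*[320,200],.034))"
```

```text
t 5.88 pos [0.4677 0.164  0.1906] jaw 1.908 q6 -1.796 shift cm [ 0.16  0.05 -0.94] spin 0.007584065815001928 F [-0.4 -0.1 -0.6] w 0.0651
wrist rectc [0.4645 0.1652] wh [0.0406 0.0356] ang 28.7 or 118.7 centroid [0.4656 0.1659] rc-cen [-0.001  -0.0007] px [322. 185.] area 1174.5Traceback (most recent call last):
  File "<string>", line 5, in <module>
    meas('top','t4.png',.034,roi=(190,140,315,265))
    ~~~~^^^^^^^^^^^^^^^^^^^^^^^^^^^^^^^^^^^^^^^^^^^
  File "meas.py", line 6, in meas
    c=max(cv2.findContours(g,0,1)[0],key=cv2.contourArea)
ValueError: max() iterable argument is empty
```

View pics/w4.png

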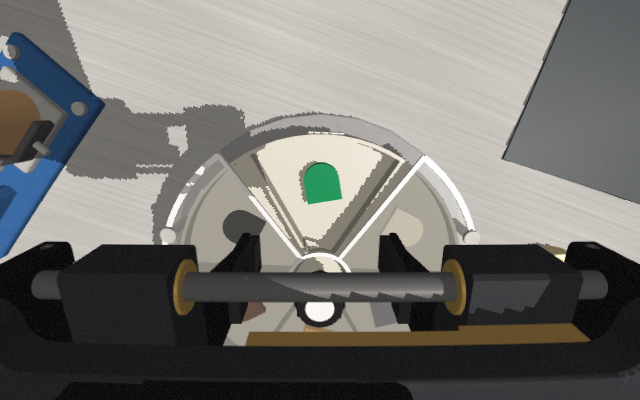

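```bash
python3 -c "
from meas import *
to([.4706,.1686,.029],2.072)"
```

```text
t 5.97 pos [0.4676 0.164  0.1904] jaw 1.907 q6 -1.795 shift cm [-0.43  0.33 16.14] spin -0.16516565164309238 F [ 0.2 -0.1  0.3] w 0.0652
```

Call:
arm_command([
  [-0.4,0.3,5,-0.165,5],
  [-0.4,0.3,8,-0.165,5],
  [-0.4,0.3,8,-0.165,5],
  [-0.4,0.3,8,-0.165,5],
  [-0.4,0.3,8,-0.165,5],
])

```text
time: 6.6
position: [0.471, 0.1682, 0.1118]
tool_rot: [-0.247, 0.969, -0.0, 0.001]
ft_force: [-0.8, 0.0, -0.3]
grip_width: 0.0501
```

```bash
python3 -c "
from meas import *
to([.4706,.1686,.029],2.072)
meas('wrist','w5.png',.034)
to([.4706,.1686,.029],2.072)
"
```

```text
t 6.6 pos [0.471  0.1682 0.1118] jaw 2.071 q6 -1.951 shift cm [0.04 0.06 8.28] spin -0.0012931198699348556 F [-0.8  0.  -0.3] w 0.0501
wrist rectc [0.4641 0.165 ] wh [0.0412 0.0356] ang 28.7 or 118.7 centroid [0.4654 0.1658] rc-cen [-0.0013 -0.0007] px [320. 203.] area 2034.5
t 6.65 pos [0.4709 0.1682 0.1118] jaw 2.071 q6 -1.951 shift cm [0.03 0.06 8.28] spin -0.0013063955034628982 F [-0.4  0.4  0.2] w 0.0499
```

View pics/w5.png

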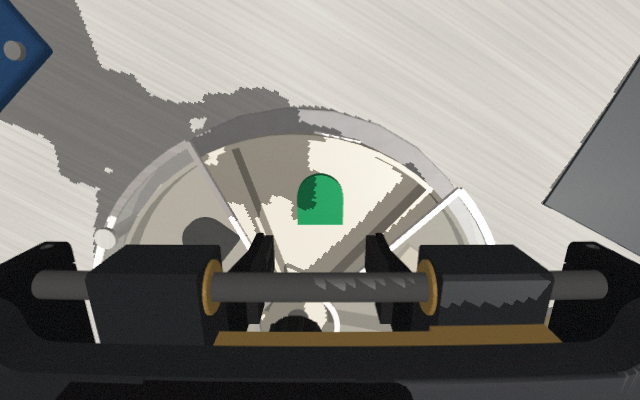

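Call:
arm_command([
  [0,0,3,0,5],
  [0,0,6,0,5],
  [0,0,8.2,0,5],
  [0,0,8.2,0,5],
  [0,0,8.2,0,5],
])

```text
time: 7.28
position: [0.4704, 0.1681, 0.0295]
tool_rot: [-0.247, 0.969, -0.0, 0.001]
ft_force: [-0.2, 0.5, 0.1]
grip_width: 0.0496
```

Call:
arm_command([
  [0,0,0,0,3],
  [0,0,0,0,3],
  [0,0,0,0,3],
  [0,0,0,0,3],
  [0,0,0,0,3],
], newtons=15)

```text
time: 7.9
position: [0.4702, 0.1681, 0.0292]
tool_rot: [-0.247, 0.969, -0.0, 0.001]
ft_force: [-0.4, 0.1, 5.7]
grip_width: 0.0355
```

Call:
arm_command([
  [0,0,-2,0,3],
  [0,0,-6,0,3],
  [0,0,-11,0,3],
  [0,0,-15,0,3],
  [0,0,-15,0,3],
])

```text
time: 8.52
position: [0.4719, 0.1684, 0.1815]
tool_rot: [-0.247, 0.969, -0.001, 0.004]
ft_force: [-1.1, -0.1, 0.1]
grip_width: 0.0356
```

```bash
python3 -c "
from meas import *
to([.506,-.155,.19],2.072-.73)
cam('wrist','w6.png')
p,d,m=cam('scene','s6.png')
cv2.imwrite('pics/s6c.png',cv2.resize(p[100:280,180:450],None,fx=2.8,fy=2.8)[...,::-1])"
```

```text
t 8.53 pos [0.4719 0.1684 0.1815] jaw 2.071 q6 -1.951 shift cm [ 12.5  -30.02  -0.85] spin 0.7287246208457945 F [-1.1 -0.1  0.1] w 0.0356
```

View pics/w6.png

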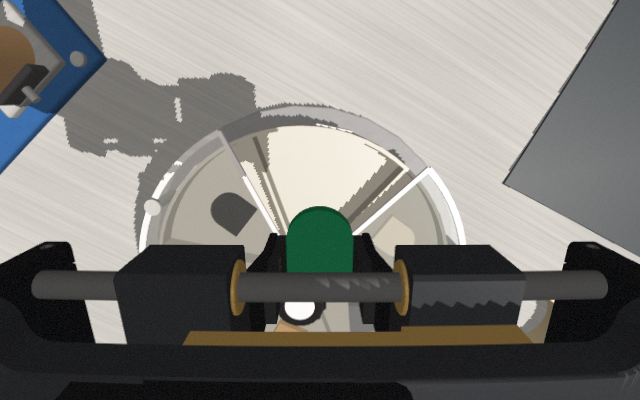

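View pics/s6c.png

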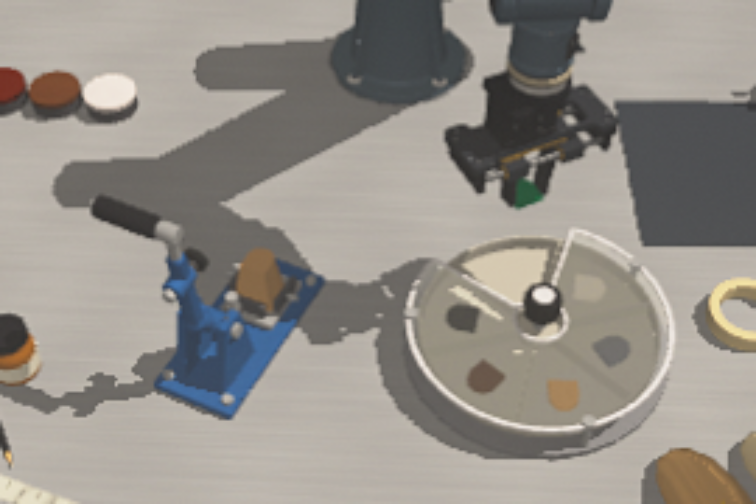

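The wrist view shows the green lift held straight, with its round tip at (320,207). In the scene view the gripper is clear of the carousel. Next I look at the heel from beside it.

```bash
python3 -c "
from meas import *
m=robot.camera_model('wrist'); o=robot.get_obs(); Rm=R.from_quat(o['tool_rot']).as_matrix()
for u,v in ((320,207),(286,250),(352,250)):
  print((Rm.T@(onz(m,u,v,o['position'][2]+.0048)-o['position'])*1000).round(1))
to([.533,-.091,.2],1.169)"
```

```text
[27.6  0.6 -4.8]
[  3.5 -17.5  -4.8]
[ 3.5 17.7 -4.8]
t 8.62 pos [0.4693 0.168  0.1784] jaw 2.071 q6 -1.951 shift cm [  6.82 -25.79  -2.16] spin 0.9015014657305787 F [ 0.  -0.  -0.3] w 0.0358
```

Call:
arm_command([
  [2,-6,-1,0.18,3],
  [4,-12,-2,0.36,3],
  [6.8,-18,-2,0.54,3],
  [6.8,-24,-2,0.72,3],
  [6.8,-25.8,-2,0.9,3],
])

```text
time: 9.25
position: [0.5343, -0.0945, 0.1965]
tool_rot: [0.204, 0.979, -0.0, -0.001]
ft_force: [-0.7, -0.5, -0.3]
grip_width: 0.0354
```

Call:
arm_command([
  [0,0,0,0,3],
  [0,0,0,0,3],
])

```text
time: 9.5
position: [0.532, -0.0896, 0.197]
tool_rot: [0.197, 0.98, 0.001, -0.002]
ft_force: [-0.2, 0.1, 0.4]
grip_width: 0.0355
```

```bash
python3 -c "
from meas import *
to([.533,-.091,.2],1.169)
cam('wrist','w7.png')
to([.533,-.091,.2],1.169)"
```

```text
t 9.5 pos [ 0.532  -0.0896  0.197 ] jaw 1.173 q6 -1.548 shift cm [-0.15 -0.09 -0.3 ] spin 0.004434371984297858 F [-0.2  0.1  0.4] w 0.0355
t 9.55 pos [ 0.5322 -0.0893  0.1974] jaw 1.174 q6 -1.548 shift cm [-0.14 -0.13 -0.26] spin 0.004782079162763075 F [ 0.3  0.4 -0.8] w 0.0354
```

View pics/w7.png

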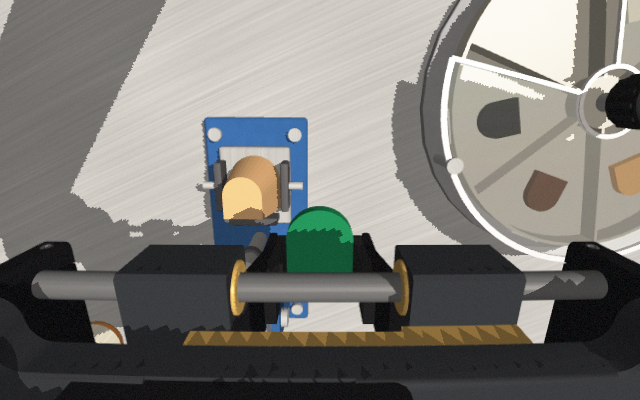

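```bash
python3 -c "
from meas import *
p=cv2.imread('pics/w7.png')
cv2.imwrite('pics/w7c.png',cv2.resize(p[110:240,195:315],None,fx=4.6,fy=4.6,interpolation=cv2.INTER_CUBIC))
hsv=cv2.cvtColor(p,cv2.COLOR_BGR2HSV)
for v in (180,195,210,218,222,226): print(v,hsv[v,215:285:5].tolist())
p,d,m=cam('wrist','w8.png');np.savez('pics/w8.npz',p=p,d=d)
for u,v in ((242,195),(235,205),(255,205)): print(pt(m,d,u,v))
"
```

```text
180 [[5, 15, 102], [176, 16, 113], [80, 19, 41], [18, 110, 242], [20, 106, 247], [19, 104, 247], [19, 102, 247], [19, 106, 245], [15, 120, 212], [16, 119, 212], [15, 118, 210], [15, 118, 205], [15, 120, 196], [13, 42, 84]]
195 [[105, 86, 71], [0, 12, 62], [20, 104, 247], [20, 104, 247], [20, 104, 247], [20, 104, 247], [20, 104, 247], [20, 106, 247], [19, 105, 247], [20, 104, 246], [15, 118, 193], [16, 120, 192], [16, 119, 190], [17, 90, 85]]
210 [[107, 156, 98], [0, 4, 58], [19, 106, 247], [19, 104, 247], [19, 106, 247], [19, 105, 247], [15, 117, 155], [15, 114, 156], [16, 117, 155], [16, 119, 158], [16, 119, 191], [15, 120, 192], [16, 113, 183], [18, 11, 121]]
218 [[107, 161, 98], [107, 156, 98], [19, 106, 246], [19, 107, 247], [15, 119, 152], [16, 116, 152], [15, 118, 155], [15, 118, 156], [15, 121, 150], [16, 122, 153], [15, 18, 83], [0, 7, 77], [174, 17, 75], [19, 13, 213]]
222 [[105, 156, 100], [108, 157, 99], [106, 123, 95], [0, 9, 59], [105, 9, 60], [15, 9, 58], [0, 9, 60], [60, 4, 62], [0, 18, 71], [6, 18, 71], [15, 9, 108], [8, 10, 106], [0, 13, 58], [13, 10, 174]]
226 [[106, 159, 98], [107, 162, 99], [107, 157, 99], [107, 159, 98], [107, 154, 98], [107, 161, 100], [106, 163, 100], [106, 167, 96], [106, 156, 98], [106, 159, 96], [107, 161, 100], [107, 164, 170], [107, 159, 173], [106, 160, 174]]
[ 0.50353169 -0.15085893  0.08773659]
[ 0.5095266  -0.16106816  0.0867305 ]
[ 0.51649514 -0.14476924  0.0862782 ]
```

View pics/w7c.png

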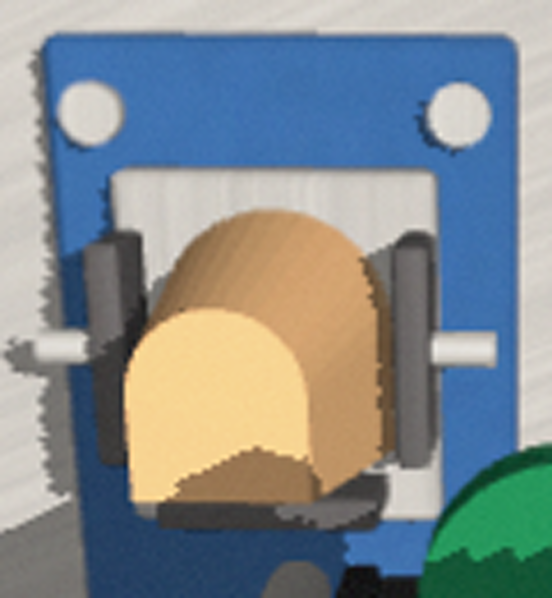

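```bash
python3 -c "
from meas import *
t=np.load('pics/w8.npz');p=t['p'];d=t['d'];m=robot.camera_model('wrist')
k=mask(p,(8,70,100),(28,255,255)).astype(bool)
q=np.zeros(k.shape,np.uint8)
for v in range(165,230):
  for u in range(210,285):
    if k[v,u] and d[v,u]>0 and pt(m,d,u,v)[2]>.080: q[v,u]=255
q=cv2.morphologyEx(q,cv2.MORPH_OPEN,np.ones((3,3),np.uint8))
cs=cv2.findContours(q,0,1)[0];c=max(cs,key=cv2.contourArea)
P=np.array([onz(m,u,v,.087)[:2] for u,v in c[:,0]],np.float32)
print(cv2.minAreaRect(P))
M=cv2.moments(c);print(onz(m,M['m10']/M['m00'],M['m01']/M['m00'],.087),M['m00'])
for n,u,v in (('fl',223.9,218.7),('fr',264.6,218.7),('sr',262,194.8),('sl',222.2,194.8),('tip',241.7,177)): print(n,onz(m,u,v,.087).round(4))
im=p[...,::-1].copy(); cv2.drawContours(im,[c],-1,(0,0,255),1); cv2.imwrite('pics/w8c.png',cv2.resize(im[160:235,200:290],None,fx=6,fy=6,interpolation=0))
# tip of held lift
o=robot.get_obs();Rm=R.from_quat(o['tool_rot']).as_matrix()
print((Rm.T@(onz(m,320,207,o['position'][2]+.0048)-o['position'])*1000).round(1))
"
```

```text
((0.5054355263710022, -0.1514277160167694), (0.03768133372068405, 0.04023446515202522), 67.34615325927734)
[ 0.50666522 -0.15174068  0.087     ] 1636.0
fl [ 0.5176 -0.1763  0.087 ]
fr [ 0.5318 -0.1423  0.087 ]
sr [ 0.5108 -0.1349  0.087 ]
sl [ 0.4972 -0.1673  0.087 ]
tip [ 0.4895 -0.1443  0.087 ]
[27.6  0.1 -4.7]
```

View pics/w8c.png

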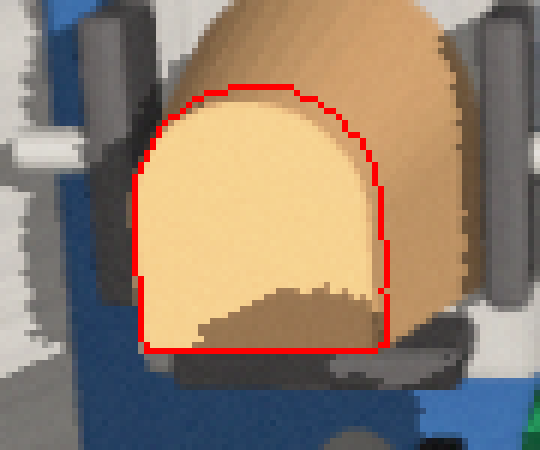

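```bash
python3 -c "
from meas import *
t=np.load('pics/w8.npz');p=t['p'];d=t['d'];m=robot.camera_model('wrist')
for u,v in ((218,170),(286,180),(285,200),(245,221)): print(p[v,u],pt(m,d,u,v).round(3))
to([.514,-.1546,.12],1.173)"
```

```text
[111 108 108] [ 0.478 -0.174  0.049]
[111 107 105] [ 0.513 -0.117  0.048]
[108 107 105] [ 0.532 -0.126  0.049]
[60 56 59] [ 0.536 -0.174  0.049]
t 9.6 pos [ 0.5325 -0.0893  0.1978] jaw 1.174 q6 -1.547 shift cm [-0.84 -6.74  7.78] spin 0.0007156047324266002 F [0.2 1.  0.5] w 0.0358
```

Call:
arm_command([
  [-0.4,-3.4,3,0,3],
  [-0.8,-6.7,6,0,3],
  [-0.8,-6.7,7.5,0,3],
  [-0.8,-6.7,7.5,0,3],
  [-0.8,-6.7,7.5,0,3],
])

```text
time: 10.22
position: [0.5157, -0.1547, 0.1243]
tool_rot: [0.198, 0.98, -0.0, 0.001]
ft_force: [0.3, 0.1, -0.7]
grip_width: 0.0354
```

```bash
python3 -c "
from meas import *
to([.514,-.1546,.09],1.173)
cam('wrist','w9.png')
p,d,m=cam('scene','s9.png')
cv2.imwrite('pics/s9c.png',cv2.resize(p[140:260,180:330],None,fx=5,fy=5)[...,::-1])
to([.514,-.1546,.09],1.173)"
```

```text
t 10.22 pos [ 0.5157 -0.1547  0.1243] jaw 1.173 q6 -1.672 shift cm [ 0.16 -0.05  3.43] spin -0.0004962331055207159 F [ 0.3  0.1 -0.7] w 0.0354
t 10.32 pos [ 0.5159 -0.1551  0.1246] jaw 1.172 q6 -1.672 shift cm [ 0.2  -0.02  3.46] spin -0.0007578154632190692 F [-0.7 -0.4 -0.5] w 0.0357
```

View pics/s9c.png

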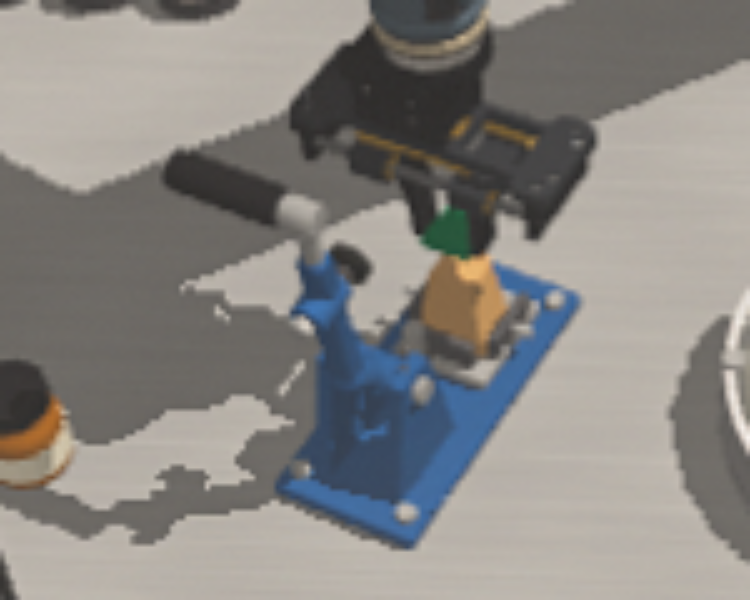

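View pics/w9.png

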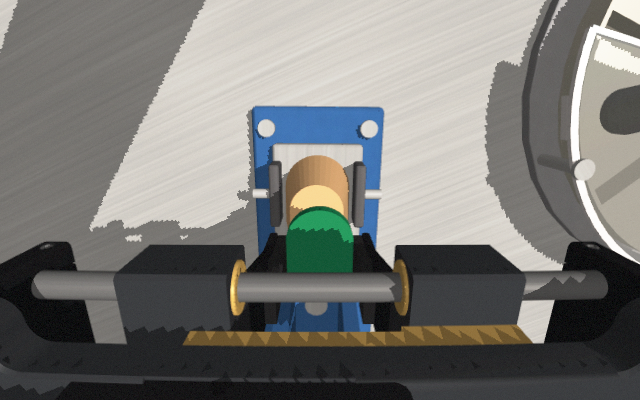

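```bash
python3 -c "
from meas import *
p=cv2.imread('pics/w9.png');cv2.imwrite('pics/w9c.png',cv2.resize(p[140:260,265:375],None,fx=5,fy=5,interpolation=cv2.INTER_CUBIC))
m=robot.camera_model('wrist');o=robot.get_obs();Rm=R.from_quat(o['tool_rot']).as_matrix()
for u,v,z in ((317,185,.087),(320,207,o['position'][2]+.0048),(290,207,.087),(344,207,.087)): print((Rm.T@(onz(m,u,v,z)-o['position'])*1000).round(1))
"
```

```text
[28.8 -1.7 37.5]
[27.6  0.1 -4.9]
[ 14.1 -19.2  37.6]
[14.1 15.8 37.6]
```

View pics/w9c.png

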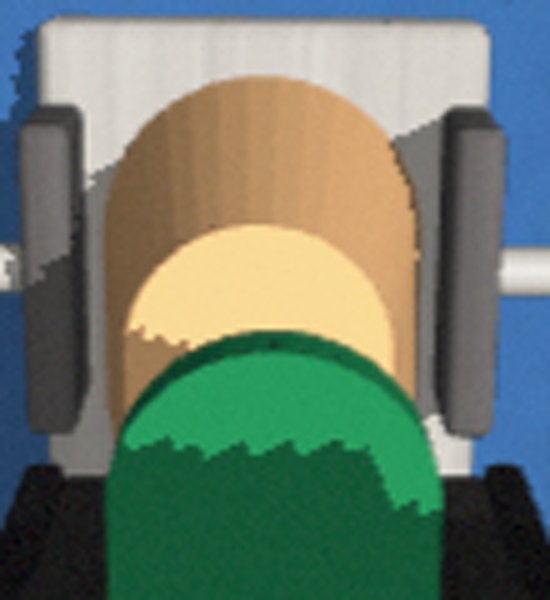

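Call:
arm_command([
  [0.2,-0.15,1,0,3],
  [0.2,-0.15,2.2,0,3],
  [0.2,-0.15,2.2,0,3],
  [0.2,-0.15,2.2,0,3],
])

```text
time: 10.82
position: [0.5125, -0.1564, 0.1012]
tool_rot: [0.199, 0.98, 0.0, -0.0]
ft_force: [-0.0, -0.7, 0.3]
grip_width: 0.0357
```

```bash
python3 -c "
from meas import *
to([.514,-.1546,.09],1.173)
m=robot.camera_model('wrist')
p,d,_=cam('wrist','w10.png');p=p[...,::-1];cv2.imwrite('pics/w10c.png',cv2.resize(p[140:260,265:375],None,fx=5,fy=5,interpolation=cv2.INTER_CUBIC))
"
```

```text
t 10.82 pos [ 0.5125 -0.1564  0.1012] jaw 1.17 q6 -1.675 shift cm [-0.07  0.23  1.12] spin -0.002607140127485863 F [-0.  -0.7  0.3] w 0.0357
```

View pics/w10c.png

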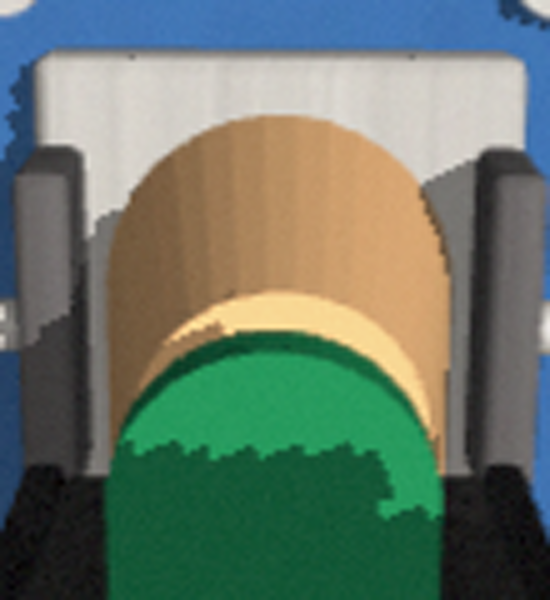

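```bash
python3 -c "
from meas import *
m=robot.camera_model('wrist');o=robot.get_obs();Rm=R.from_quat(o['tool_rot']).as_matrix()
for u,v,z in ((321.2,198.4,.087),(320,207,o['position'][2]+.0048),(320,210,o['position'][2]-.0032)): print((Rm.T@(onz(m,u,v,z)-o['position'])*1000).round(1))
print(o['position'])"
```

```text
[26.6  0.8 14.5]
[27.5  0.1 -4.8]
[23.3  0.1  3.2]
[ 0.51267459 -0.15650879  0.10146929]
```

Call:
arm_command([
  [0,0.06,0.5,0,3],
  [0,0.06,0.9,0,3],
  [0,0.06,1.1,0,3],
  [0,0.06,1.1,0,3],
])

```text
time: 11.38
position: [0.5128, -0.1558, 0.0905]
tool_rot: [0.199, 0.98, 0.0, -0.0]
ft_force: [-1.0, 0.2, -0.6]
grip_width: 0.0354
```

```bash
python3 -c "
from meas import *
to([.514,-.1546,.09],1.173)
p,d,m=cam('wrist','w11.png');p=p[...,::-1];cv2.imwrite('pics/w11c.png',cv2.resize(p[140:260,265:375],None,fx=5,fy=5,interpolation=cv2.INTER_CUBIC))
"
```

```text
t 11.38 pos [ 0.5128 -0.1558  0.0905] jaw 1.171 q6 -1.674 shift cm [-0.06  0.16  0.05] spin -0.002486234428406009 F [-1.   0.2 -0.6] w 0.0354
```

View pics/w11c.png

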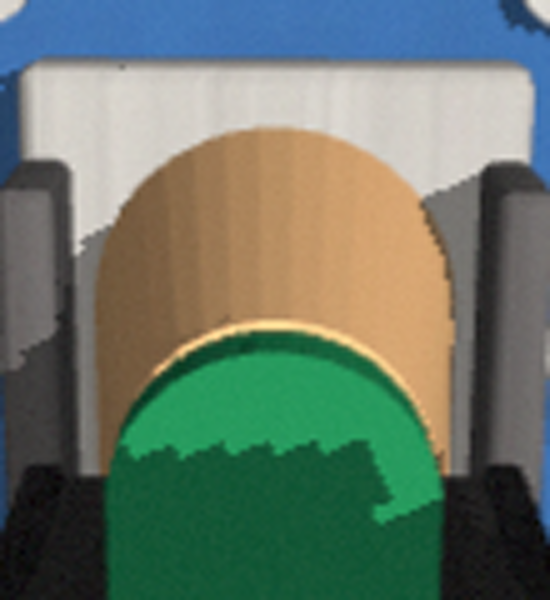

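Call:
arm_command([
  [0.16,0,-0.1,0,3],
  [0.16,0,0.0,0,3],
  [0.16,0,0.08,0,3],
  [0.16,0,0.08,0,3],
])

```text
time: 11.92
position: [0.5113, -0.1552, 0.0902]
tool_rot: [0.199, 0.98, -0.0, 0.0]
ft_force: [-0.7, 0.9, 4.3]
grip_width: 0.0354
```

```bash
python3 -c "
from meas import *
to([.514,-.1546,.09],1.173)
p,d,m=cam('wrist','w12.png');p=p[...,::-1];cv2.imwrite('pics/w12c.png',cv2.resize(p[140:260,265:375],None,fx=5,fy=5,interpolation=cv2.INTER_CUBIC))
"
```

```text
t 11.93 pos [ 0.5113 -0.1552  0.0902] jaw 1.171 q6 -1.674 shift cm [-0.22  0.16  0.02] spin -0.0024686822037423006 F [-0.7  0.9  4.3] w 0.0354
```

View pics/w12c.png

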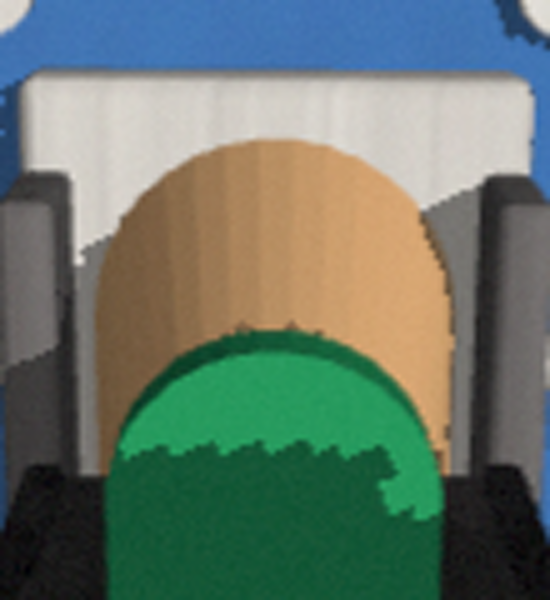

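The lift covers the heel symmetrically, its front edge just overhanging the heel, and contact is 4 N. I'll release it.

Call:
arm_command([
  [0,0,0,0,5],
  [0,0,0,0,5],
  [0,0,0,0,5],
  [0,0,-2,0,5],
  [0,0,-7,0,5],
])

```text
time: 12.6
position: [0.5096, -0.1544, 0.1582]
tool_rot: [0.199, 0.98, 0.001, -0.003]
ft_force: [1.1, -0.5, -0.3]
grip_width: 0.0498
```

```bash
python3 -c "
from meas import *
to([.512,-.1552,.2],1.171)
meas('wrist','w13.png',.095)
"
```

```text
t 12.6 pos [ 0.5096 -0.1544  0.1582] jaw 1.17 q6 -1.674 shift cm [-0.22  0.02 -4.18] spin -0.0007608553469815593 F [ 1.1 -0.5 -0.3] w 0.0498
wrist rectc [ 0.5066 -0.1528] wh [0.0366 0.0407] ang 65.9 or 155.9 centroid [ 0.5073 -0.1538] rc-cen [-0.0006  0.0009] px [319. 214.] area 2275.5
```

View pics/w13.png

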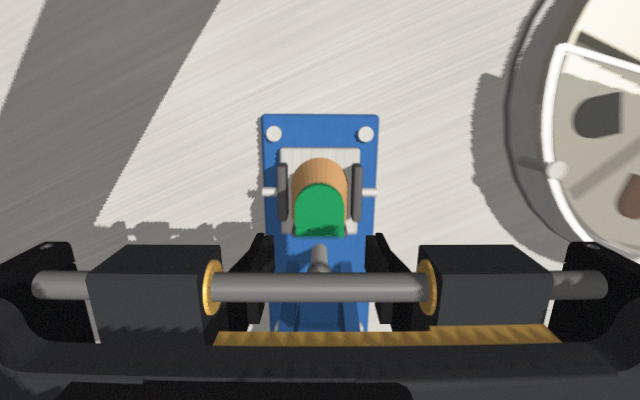

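```bash
python3 -c "
from meas import *
to([.632,-.2632,.36],-.398)
"
```

```text
t 12.65 pos [ 0.514  -0.1565  0.1656] jaw 1.171 q6 -1.674 shift cm [-15.18  -5.25 -19.32] spin 1.568807200922726 F [ 1.  -0.3  3.6] w 0.0502
```

Call:
arm_command([
  [0,0,-6,0.18,8.7],
  [0,0,-12,0.36,8.7],
  [0,0,-18,0.54,8.7],
  [-2,-1,-19.3,0.72,8.7],
  [-6,-2,-19.3,0.9,8.7],
])

```text
time: 13.28
position: [0.5594, -0.1972, 0.3556]
tool_rot: [0.607, 0.794, 0.0, 0.002]
ft_force: [0.0, 0.0, -0.4]
grip_width: 0.0855
```

```bash
python3 -c "
from meas import *
to([.632,-.2632,.36],-.398)
"
```

```text
t 13.28 pos [ 0.5594 -0.1972  0.3556] jaw 0.265 q6 -0.792 shift cm [-8.28  5.28 -0.39] spin 0.6631593439474701 F [ 0.   0.  -0.4] w 0.0855
```

Call:
arm_command([
  [-4,2,0,0.18,8.7],
  [-7,4,0,0.36,8.7],
  [-8.3,5.3,0,0.54,8.7],
  [-8.3,5.3,0,0.66,8.7],
  [-8.3,5.3,0,0.66,8.7],
])

```text
time: 13.9
position: [0.632, -0.2629, 0.3519]
tool_rot: [0.83, 0.557, -0.0, -0.001]
ft_force: [-0.0, 1.0, -0.3]
grip_width: 0.0866
```

```bash
python3 -c "
from meas import *
to([.632,-.2632,.268],-.398)
p,d,m=cam('wrist','w14.png')
to([.632,-.2632,.268],-.398)
np.savez('pics/w14.npz',p=p,d=d)
print(proj(m,[.632,-.2632,.30]))
"
```

```text
t 13.9 pos [ 0.632  -0.2629  0.3519] jaw -0.388 q6 -0.169 shift cm [-0.03  0.02  8.39] spin 0.009860126621288767 F [-0.   1.  -0.3] w 0.0866
t 13.95 pos [ 0.6319 -0.2627  0.3522] jaw -0.387 q6 -0.17 shift cm [-0.04  0.03  8.42] spin 0.010631818306053642 F [0.4 0.2 0. ] w 0.0868
(np.float64(320.15880045203033), np.float64(219.2771565832319))
```

View pics/w14.png

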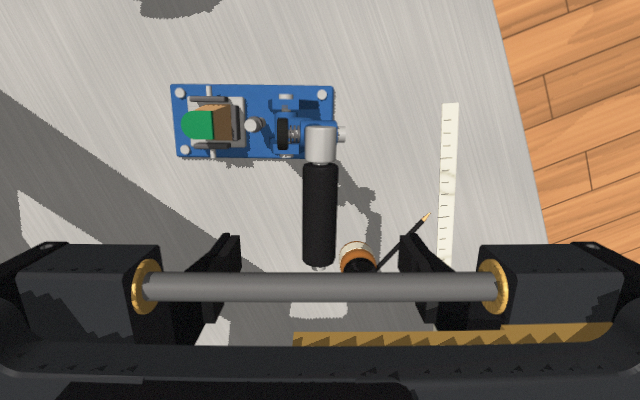

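Call:
arm_command([
  [0,0,4,0.01,8.7],
  [0,0,8.4,0.01,8.7],
  [0,0,8.4,0.01,4],
  [0,0,8.4,0.01,2],
  [0,0,8.4,0.01,2],
], newtons=45)

```text
time: 14.58
position: [0.6333, -0.2636, 0.2716]
tool_rot: [0.833, 0.553, 0.001, 0.002]
ft_force: [-1.3, -0.2, -0.1]
grip_width: 0.0649
```

Call:
arm_command([
  [0,0,0,0,1.5],
  [0,0,0,0,1.5],
  [0,0,0,0,1.5],
  [0,0,0,0,1.5],
  [0,0,0,0,1.5],
])

```text
time: 15.2
position: [0.6319, -0.2628, 0.2687]
tool_rot: [0.833, 0.553, -0.0, -0.0]
ft_force: [-0.7, 0.9, 1.0]
grip_width: 0.0247
```

```bash
python3 -c "
from meas import *
to([.632,-.2632,.268],-.398)
"
```

```text
t 15.2 pos [ 0.6319 -0.2628  0.2687] jaw -0.4 q6 -0.157 shift cm [-0.03  0.02  0.07] spin -0.001585736899269219 F [-0.7  0.9  1. ] w 0.0247
```

```bash
python3 -c "
import numpy as np
f=lambda t:np.array([19.7*np.cos(1.3491+t),-19.7*np.sin(1.3491+t)])
th=[.06,.15,.26,.38,.5]+[.62,.74,.86,.98,1.1]+[1.2,1.3,1.4,1.47,1.53]+[1.57,1.61,1.64,1.66,1.68]
b=0.
for i,t in enumerate(th):
  if i%5==0 and i: b=th[i-1]
  print(t,(f(t)-f(b)).round(2))
"
```

```text
0.06 [-1.16 -0.23]
0.15 [-2.92 -0.43]
0.26 [-5.09 -0.47]
0.38 [-7.44 -0.24]
0.5 [-9.74  0.28]
0.62 [-2.23  0.78]
0.74 [-4.35  1.83]
0.86 [-6.33  3.12]
0.98 [-8.14  4.64]
1.1 [-9.75  6.36]
1.2 [-1.18  1.58]
1.3 [-2.2   3.26]
1.4 [-3.04  5.04]
1.47 [-3.52  6.33]
1.53 [-3.86  7.47]
1.57 [-0.19  0.76]
1.61 [-0.35  1.54]
1.64 [-0.45  2.12]
1.66 [-0.5   2.51]
1.68 [-0.55  2.9 ]
```

Call:
arm_command([
  [0,-1.16,-0.23,0,1.5],
  [0,-2.92,-0.43,0,1.5],
  [0,-5.1,-0.47,0,1.5],
  [0,-7.44,-0.24,0,1.5],
  [0,-9.74,0.28,0,1.5],
])

```text
time: 15.82
position: [0.5439, -0.225, 0.2666]
tool_rot: [0.833, 0.553, 0.002, 0.003]
ft_force: [7.1, -1.3, -6.1]
grip_width: 0.0252
```

```bash
cat > lev.py <<'E'
from h import *
H=np.array([.613,-.1966,.095]);a=np.array([.922,-.3875])
o=robot.get_obs();P=o['position'];x=(P[:2]-H[:2])@a;z=P[2]+.019-H[2]
y=(P[:2]-H[:2])@np.array([.3875,.922])
print('x',x.round(4),'y',y.round(4),'z',z.round(4),'rad',np.hypot(x,z).round(4),'theta',(np.arctan2(z,x)-1.3491).round(3),'F',o['ft_force'].round(1),'w',o['grip_width'])
E
python3 lev.py
```

```text
x -0.0527 y -0.0529 z 0.1906 rad 0.1978 theta 0.491 F [ 7.1 -1.3 -6.1] w 0.025189277528867758
```

Call:
arm_command([
  [0,-2.23,0.78,0,1.5],
  [0,-4.35,1.83,0,1.5],
  [0,-6.33,3.12,0,1.5],
  [0,-8.14,4.64,0,1.5],
  [0,-9.75,6.36,0,1.5],
])

```text
time: 16.45
position: [0.4541, -0.1865, 0.204]
tool_rot: [0.834, 0.552, 0.003, 0.002]
ft_force: [6.3, 3.7, 3.5]
grip_width: 0.025
```

```bash
python3 lev.py
```

```text
x -0.1505 y -0.0522 z 0.128 rad 0.1976 theta 1.087 F [6.3 3.7 3.5] w 0.024978147429528415
```

Call:
arm_command([
  [0,-1.18,1.58,0,1.5],
  [0,-2.2,3.26,0,1.5],
  [0,-3.04,5.04,0,1.5],
  [0,-3.52,6.33,0,1.5],
  [0,-3.86,7.47,0,1.5],
], newtons=60)

```text
time: 17.08
position: [0.4175, -0.1708, 0.1285]
tool_rot: [0.834, 0.552, 0.002, 0.0]
ft_force: [4.1, 4.4, 6.7]
grip_width: 0.0248
```

```bash
python3 lev.py
```

```text
x -0.1902 y -0.0519 z 0.0525 rad 0.1973 theta 1.523 F [4.1 4.4 6.7] w 0.024812027204857798
```

Call:
arm_command([
  [0,-0.19,0.76,0,1.5],
  [0,-0.35,1.54,0,1.5],
  [0,-0.45,2.12,0,1.5],
  [0,-0.5,2.51,0,1.5],
  [0,-0.55,2.8,0,1.5],
])

```text
time: 17.7
position: [0.4127, -0.1687, 0.1018]
tool_rot: [0.834, 0.552, 0.001, 0.001]
ft_force: [1.2, 8.1, 29.6]
grip_width: 0.0247
```

```bash
python3 lev.py
```

```text
x -0.1955 y -0.0519 z 0.0258 rad 0.1972 theta 1.661 F [ 1.2  8.1 29.6] w 0.024730882195085093
```

Call:
arm_command([
  [0,0,0,0,1.5],
  [0,0,0,0,1.5],
  [0,0,0,0,1.5],
  [0,0,0,0,1.5],
  [0,0,0,0,1.5],
])

```text
time: 18.32
position: [0.4127, -0.1688, 0.1023]
tool_rot: [0.834, 0.552, 0.002, 0.001]
ft_force: [2.7, 8.9, 20.9]
grip_width: 0.0247
```

Call:
arm_command([
  [0,0,0,0,1.5],
  [0,0,0,0,1.5],
  [0,0,0,0,1.5],
  [0,0,0,0,1.5],
  [0,0,0,0,1.5],
])

```text
time: 18.95
position: [0.4127, -0.1688, 0.1023]
tool_rot: [0.834, 0.552, 0.002, 0.001]
ft_force: [1.7, 7.5, 21.0]
grip_width: 0.0243
```

```bash
python3 lev.py; python3 -c "
from h import *
p,d,m=cam('scene')
cv2.imwrite('pics/s15c.png',cv2.resize(p[140:260,180:330],None,fx=5,fy=5)[...,::-1])
f=lambda t:np.array([19.7*np.cos(1.3491+t),-19.7*np.sin(1.3491+t)])
th=[1.66,1.62,1.57,1.51,1.44]+[1.36,1.27,1.18,1.09,1.0]+[.9,.8,.7,.6,.5]+[.4,.3,.2,.12,.06]
b=1.673
for i,t in enumerate(th):
  if i%5==0 and i: b=th[i-1]
  print(t,(f(t)-f(b)).round(2))
"
```

```text
x -0.1955 y -0.0519 z 0.0263 rad 0.1972 theta 1.659 F [ 1.7  7.5 21. ] w 0.024293719165173734
1.66 [ 0.03 -0.25]
1.62 [ 0.15 -1.03]
1.57 [ 0.35 -2.  ]
1.51 [ 0.64 -3.14]
1.44 [ 1.07 -4.45]
1.36 [ 0.6  -1.46]
1.27 [ 1.42 -3.03]
1.18 [ 2.37 -4.52]
1.09 [ 3.45 -5.93]
1.0 [ 4.66 -7.23]
0.9 [ 1.47 -1.31]
0.8 [ 3.06 -2.47]
0.7 [ 4.76 -3.46]
0.6 [ 6.55 -4.28]
0.5 [ 8.42 -4.91]
0.4 [ 1.92 -0.45]
0.3 [ 3.87 -0.7 ]
0.2 [ 5.84 -0.75]
0.12 [ 7.41 -0.66]
0.06 [ 8.58 -0.5 ]
```

View pics/s15c.png

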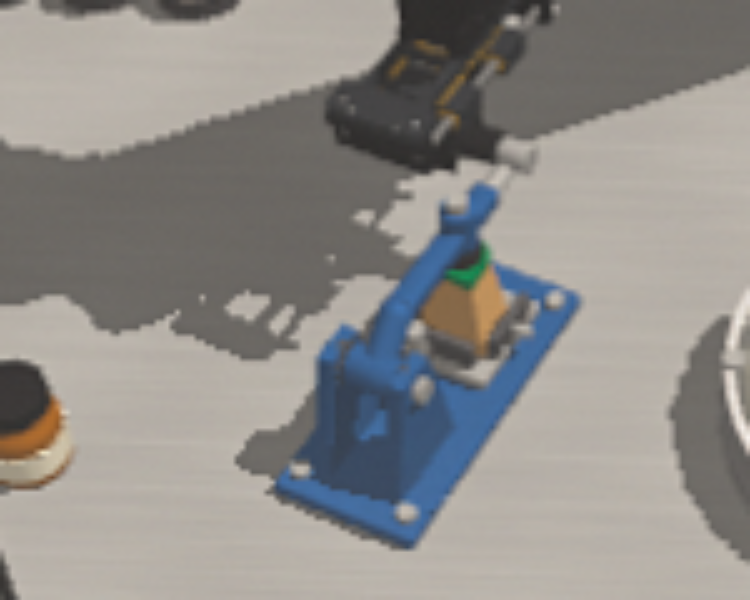

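The lever is at its stop with the foot on the green lift. Next I ease it back up.

Call:
arm_command([
  [0,0.03,-0.25,0,1.5],
  [0,0.15,-1.03,0,1.5],
  [0,0.35,-2.0,0,1.5],
  [0,0.64,-3.14,0,1.5],
  [0,1.07,-4.45,0,1.5],
])

```text
time: 19.62
position: [0.4226, -0.1729, 0.1457]
tool_rot: [0.834, 0.552, 0.002, 0.0]
ft_force: [4.7, 4.6, 4.7]
grip_width: 0.025
```

```bash
python3 lev.py
```

```text
x -0.1847 y -0.052 z 0.0697 rad 0.1974 theta 1.432 F [4.7 4.6 4.7] w 0.02503709795110996
```

Call:
arm_command([
  [0,0.6,-1.46,0,1.5],
  [0,1.42,-3.03,0,1.5],
  [0,2.37,-4.52,0,1.5],
  [0,3.45,-5.93,0,1.5],
  [0,4.66,-7.23,0,1.5],
])

```text
time: 20.25
position: [0.4664, -0.1917, 0.2184]
tool_rot: [0.834, 0.552, 0.002, 0.002]
ft_force: [6.1, 1.5, 1.6]
grip_width: 0.0246
```

```bash
python3 lev.py
```

```text
x -0.137 y -0.0523 z 0.1424 rad 0.1976 theta 0.988 F [6.1 1.5 1.6] w 0.02460862813782692
```

Call:
arm_command([
  [0,1.47,-1.31,0,1.5],
  [0,3.06,-2.47,0,1.5],
  [0,4.76,-3.46,0,1.5],
  [0,6.55,-4.28,0,1.5],
  [0,8.42,-4.91,0,1.5],
])

```text
time: 20.88
position: [0.544, -0.2251, 0.2667]
tool_rot: [0.833, 0.553, 0.002, 0.002]
ft_force: [4.5, -1.2, -4.3]
grip_width: 0.0249
```

```bash
python3 lev.py
```

```text
x -0.0526 y -0.053 z 0.1907 rad 0.1978 theta 0.491 F [ 4.5 -1.2 -4.3] w 0.024949338580648555
```

Call:
arm_command([
  [0,1.92,-0.45,0,1.5],
  [0,3.87,-0.7,0,1.5],
  [0,5.84,-0.75,0,1.5],
  [0,7.41,-0.66,0,1.5],
  [0,8.58,-0.5,0,1.5],
])

```text
time: 21.5
position: [0.6223, -0.2587, 0.2708]
tool_rot: [0.833, 0.553, 0.001, 0.001]
ft_force: [3.3, -0.6, -0.7]
grip_width: 0.0248
```

Call:
arm_command([
  [0,0.6,0.1,0,1.5],
  [0,1.1,0.2,0,1.5],
  [0,1.2,0.23,0,1.5],
  [0,1.2,0.23,0,1.5],
])

```text
time: 22.0
position: [0.6319, -0.2627, 0.2688]
tool_rot: [0.833, 0.553, -0.0, -0.0]
ft_force: [1.4, -0.3, 3.4]
grip_width: 0.0245
```

```bash
python3 lev.py
```

```text
x 0.043 y -0.0537 z 0.1928 rad 0.1975 theta 0.002 F [ 1.4 -0.3  3.4] w 0.02447544586484113
```

Lever is back up (theta ≈ 0). I'll open the fingers and rise clear.

Call:
arm_command([
  [0,0,0,0,8],
  [0,0,0,0,8],
  [0,0,0,0,8],
  [0,0,0,0,8],
  [0,0,0,0,8],
])

```text
time: 22.62
position: [0.6322, -0.2629, 0.2681]
tool_rot: [0.833, 0.553, -0.0, -0.0]
ft_force: [-0.6, -0.1, -0.7]
grip_width: 0.0669
```

Call:
arm_command([
  [0,0,-4,0,8],
  [0,0,-8,0,8],
  [0,0,-10,0,8],
  [0,0,-10,0,8],
  [0,0,-10,0,8],
])

```text
time: 23.25
position: [0.6317, -0.2626, 0.3668]
tool_rot: [0.833, 0.553, -0.001, -0.001]
ft_force: [-0.2, -0.2, -0.1]
grip_width: 0.0801
```

```bash
python3 -c "
from meas import *
to([.45,-.10,.37],-.398)
cam('wrist','w16.png')"
```

```text
t 23.25 pos [ 0.6317 -0.2626  0.3668] jaw -0.399 q6 -0.157 shift cm [  7.91 -23.07  -0.26] spin -0.0014969129520167601 F [-0.2 -0.2 -0.1] w 0.0801
```

View pics/w16.png

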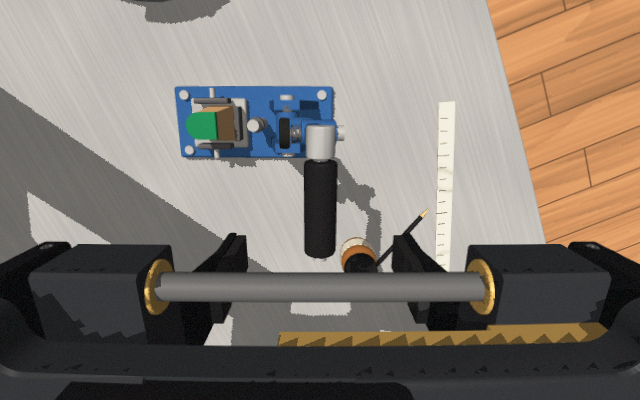

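Call:
arm_command([
  [4,-6,0,0,8],
  [6,-10,0,0,8],
  [6,-14,0,0,8],
  [6,-15,3,0,8],
  [6,-15,6,0,8],
])

```text
time: 23.92
position: [0.516, -0.1483, 0.307]
tool_rot: [0.833, 0.553, -0.0, -0.001]
ft_force: [-0.8, 0.0, -0.9]
grip_width: 0.0798
```

Call:
arm_command([
  [0,0,0,0,8],
  [0,0,0,0,8],
])

```text
time: 24.18
position: [0.5179, -0.1496, 0.3085]
tool_rot: [0.833, 0.553, 0.0, 0.0]
ft_force: [0.5, 0.5, 0.2]
grip_width: 0.08
```

```bash
python3 -c "
from meas import *
to([.507,-.152,.30],-.398)
meas('wrist','w17.png',.095)
im=cv2.imread('pics/w17.png');cv2.imwrite('pics/w17c.png',cv2.resize(im[130:250,240:400],None,fx=4.5,fy=4.5,interpolation=cv2.INTER_CUBIC))"
```

```text
t 24.18 pos [ 0.5179 -0.1496  0.3085] jaw -0.4 q6 -0.089 shift cm [-0.64 -0.91  0.85] spin -0.001573955742526001 F [0.5 0.5 0.2] w 0.08
wrist rectc [ 0.506 -0.153] wh [0.0366 0.0395] ang 67.15 or 157.15 centroid [ 0.5078 -0.1535] rc-cen [-0.0018  0.0005] px [314. 179.] area 883.0
```

View pics/w17c.png

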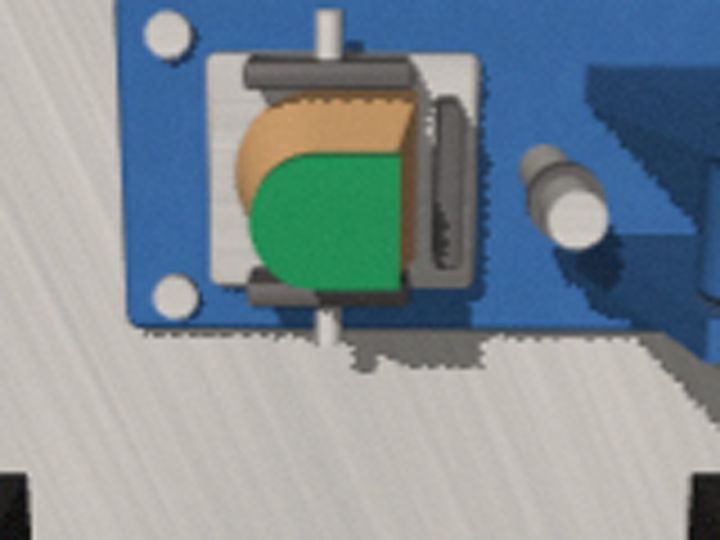

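```bash
python3 -c "
from meas import *
to([.40,.20,.33],-.398)"
```

```text
t 24.23 pos [ 0.5183 -0.1498  0.309 ] jaw -0.4 q6 -0.089 shift cm [ 27.62 -24.5   -2.14] spin -0.0015690061601946748 F [-0.3  0.9  0. ] w 0.08
```

Call:
arm_command([
  [5,-4,-2,0,8],
  [10,-8,-2,0,8],
  [15,-12,-2,0,8],
  [20,-16,-2,0,8],
  [25,-20,-2,0,8],
])

```text
time: 24.85
position: [0.4338, 0.1504, 0.3298]
tool_rot: [0.834, 0.552, 0.002, 0.001]
ft_force: [0.3, 0.6, -0.4]
grip_width: 0.0799
```

Call:
arm_command([
  [0,0,0,0,8],
  [0,0,0,0,8],
  [0,0,0,0,8],
])

```text
time: 25.22
position: [0.4343, 0.1474, 0.3286]
tool_rot: [0.834, 0.552, 0.0, 0.0]
ft_force: [0.1, -1.1, 0.0]
grip_width: 0.0798
```

```bash
python3 -c "
from meas import *
meas('top','t18.png',.095,roi=(335,150,450,255))
p,d,m=cam('scene','s18.png')
t=cv2.imread('pics/t18.png');cv2.imwrite('pics/t18c.png',cv2.resize(t[150:255,335:450],None,fx=5,fy=5,interpolation=cv2.INTER_CUBIC))
p=p[...,::-1];cv2.imwrite('pics/s18c.png',cv2.resize(p[140:280,160:470],None,fx=2.5,fy=2.5))"
```

```text
top rectc [ 0.5059 -0.156 ] wh [0.0365 0.0397] ang 66.49 or 156.49 centroid [ 0.5067 -0.1565] rc-cen [-0.0008  0.0005] px [374. 222.] area 141.0
```

View pics/t18c.png

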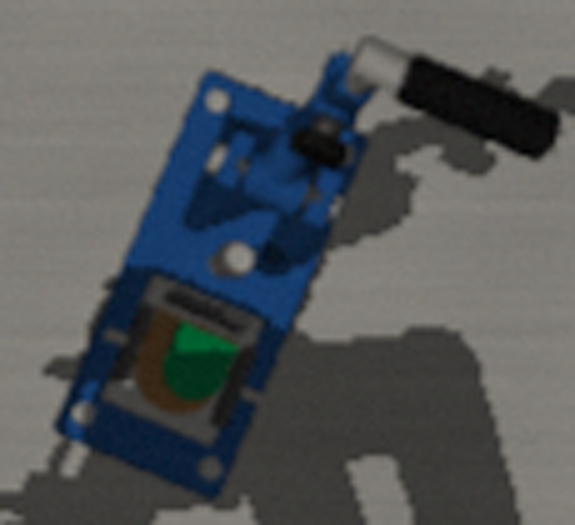

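View pics/s18c.png

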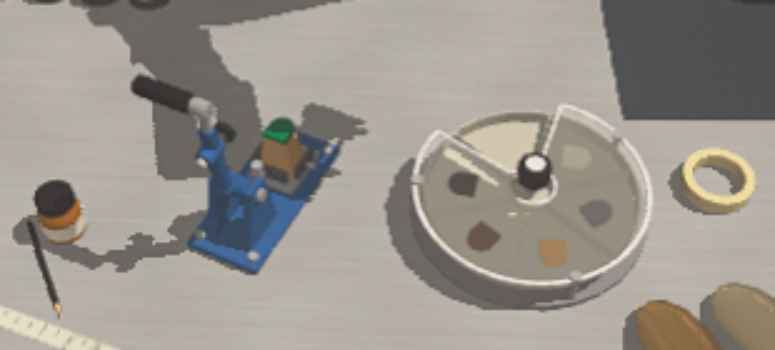

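All good: the lift is on the heel, the lever is up, five lifts remain in the tray, and the tape and jar have not moved. I'll hand in.

```bash
python3 -c "
from h import *
print(robot.hand_in())"
```

```text
the job is handed in; nothing more can be done
None
```

The green lift is on the heel and pressed, the lever is back up, and I handed the job in at about 25 s of the 72 s allowed. The hand-in gives no verdict, so what follows is from my own measurements.

- **Carousel:** I turned the knob about 123° anticlockwise in one grasp. That put the green lift about 2 mm from the window's middle, still in its compartment.
- **Placing:** I gripped the lift by its straight sides and corrected its position over the heel three times using the wrist camera. It was lowered with about 4 N of contact and released.
- **Press:** I held the lever's grip and pulled it to the stop (about 1.66 rad, with 21 N at the wrist). It stayed there for about 1.25 s and was then eased up at no more than about 0.8 rad/s to 0.00 before I let go.

**Last checks**
- **Wrist camera:** the lift's centre is within about 1.5 mm of the heel's and square to it, at 157.15° against the heel's 157.2°. The rounded end is over the heel's rounded end.
- **Top camera:** it put the lift's centre about 1.5 to 2 mm from the heel's. Its y readings ran about 3 to 4 mm off the wrist camera's throughout, so I compared positions only within one camera.
- **Not measured directly:** I did not measure how flush the lift is at the flat end; I only looked at it in the picture.
- **Rest of the scene:** the other five lifts are in the tray, the tape and jar look unmoved, and the arm touches nothing.

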